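# Slide a specimen carrier through the sprung gate of a gauging lane

## Robot

A 6-joint arm with a two-finger parallel gripper is mounted at the origin on the work surface. World frame = base frame: x ahead of the robot, y to its left, z up, the work surface at z = 0. Lengths are in m, angles in degrees, forces in N, time in s.
With the tool pointing down it reaches from about 0.2 to 0.875 m from the base axis. Payload 3.4 kg.
Tool frame: the origin (TCP) lies between the finger pads; the fingertips stand 25 mm ahead of it and the grasp point (between the pads) lies 6 mm ahead of it (bot.tips_ahead is the distance from the TCP to the fingertips, in m); x points along the fingers, y is the direction in which the jaws open and shut, and the axes are right-handed (so a half turn about x gives the same grasp; the last joint's range is limited). The gripper opens to 94 mm and grips with 3 to 60 N. Pads are 16 mm wide; open, the fingers measure 119 mm over their backs; the gripper's body (75 mm by 177 mm) begins 78 mm behind the grasp point.
Start: joints at [70.13, 15.808, 86.224, -0, 77.962, -6.933], TCP at [0.129, 0.56, 0.204] pointing down, gripper open.
Joint ranges: [-165.64, 165.64], [-43.16, 119.46], [12.63, 154.43], [-67.54, 247.53], [6.08, 155.33], [-154.97, 154.97]. Speed limits (degrees/s): [147.25, 147.25, 180, 180, 180, 180].

## Interface

Orientations are given as a 3x3 rotation matrix whose columns are the frame's x, y, z axes.
In Python, from rig import status, cams, bot gives the robot as it stands. The module is installed in compiled form; this text tells all that it offers.
- The arm moves only by the tool jog_arm, never from a script. Its arguments are lists of equal length, an entry for each row: "grip": the opening, from 0 (shut) to 1 (fully open); "translation": the shift along the tool's x, y, z in m, a list of three; "yaw": the turn about the tool's x in rad. In form: {"grip": [grip, ...], "translation": [[dx, dy, dz], ...], "yaw": [yaw, ...]}. A call has 1 to 5 rows; each row shifts and turns the pose as measured when the row begins, along the tool's axes as they then stand; what a row does not reach is not made up. A row lasts 1/10 s, in which the tool goes at most 50 mm and 8.59 degrees, less where a joint would pass 70% of its speed; a pose out of reach is approached as far as the arm can. A call with a gripper value outside its range is refused whole. The fingers move at their own pace and stop on an object; the grip force is fixed at half the most. Time passes only in rows, so rows that do not move let the fingers close. It gives the time, the measured TCP pose, the force and the opening at its end, in the units of the state.
- status.sense(): the state, without advancing time (a new reading comes with each control period).
- cams.read_camera(name): name is "scene" or "top" or "wrist"; returns a dict with "img" (384x512x3 uint8, blue, green, red), "fovy" (degrees; the focal length in pixels is half the picture's height over the tangent of half this angle, whatever the lens; pixels are square), "cx", "cy" (the principal point, pixels), "rvec" (rotation vector, rad) and "tvec" (3), from world to camera coordinates, as OpenCV has them. Camera axes: x right, y down, z forward; pixel columns grow to the right and rows downward; lengths in m; the calibration is good to about 2 mm. A picture is of the moment at which its call begins. There is no depth.
- bot.sign_off(): hands the job in, once; it reports no verdict.
The state is a dict: "time_s": time; "q": joint angles; "joint_velocities": joint speeds; "joint_torque": joint torques, N m; "tcp_pos": TCP position; "orientation": TCP orientation; "force": force on the tool from outside, world axes, zero at the start; "torque": the same for the moment, N m; "grip_width": finger opening in m.
Only numpy, scipy, OpenCV 4.12 (cv2) and the standard library are available. Lean on these libraries where they do the work, as an engineer would, in place of code of your own. Each camera call takes 0.05 s, during which the arm holds its last target.

## Task

Bring the specimen carrier to the open end of the gauging lane and slide it gently through the sprung flap gate until it is fully home against the stop with the gauge pin pressed in. Then let go of it so that it stays there, upright, with both flaps shut behind it, and leave the other things on the bench where they are.

Things in the scene. Friction and masses are not known exactly. Their poses are not given: they have to be found in the camera images.
- carrier_center (a point): Loose specimen carrier, 0.35-0.65 kg: flat base of slippery grey plastic (friction 0.2) 100 long (x), 66 wide, 30 high, both ends half-round and alike (either may lead), with an upright aluminium post 22 x 22 mm in its middle whose top is 90 mm above the underside. Point: on the post's axis, 45 mm above the underside; z up. Starts left or right of the lane, yaw up to 0.6 rad.
- lane: Fixed gauging lane. Origin on the bench, under the middle of the gate; +x is the carrier's way in, away from the robot, z up. Floor plate 4 mm thick, x -115 to 265, 120 wide. Beyond the gate grey walls stand 76 apart, tops 38 above the bench, to x = 265. Past the gate the carrier must never press on the lane (floor, walls, flaps, stop) with more than 25 N.
- apron (a point): Open apron before the gate, x -113 to -3 mm of the lane, between two low guides 86 apart, tops 20 mm above the bench. Point: middle of the apron's floor, x = -60, 4 mm above the bench; set here, the carrier's nose is 10 mm short of the flaps.
- slot (a point): Two clear cover strips over the lane, x -5 to 160 mm, undersides 38 and tops 42 mm above the bench, leave a slot 40 wide along the middle for the post; the carrier can get in only through the gate. Point: middle of the slot, x = 70, 42 mm above the bench.
- flap_left (a joint): Left steel leaf of the gate, upright hinge at x = 0, y = +38 mm of the lane; 37 long, 26 high, 3 thick. rad: 0 = shut across the lane, up to 1.6 swung inward (+x). Its spring (0.009 N m shut, 0.03 wide open) shuts it by itself when the carrier's tail is 40 mm past the gate (carrier's middle at x = 90).
- flap_right (a joint): Right leaf of the gate, hinge at y = -38 mm, the mirror image; rad: 0 = shut, up to 1.6 swung inward.
- pin (a joint): Gauge pin, 8 mm thick, in the face of the stop, the dark block across the lane's far end. That face lies anywhere from x = 147 to 192 mm of the lane, set anew each time and not reported: find it by feel. m: 0 = pin 6 mm out, 0.006 = flush, carrier's nose on the rigid stop (its middle 50 mm before the face). Spring under 0.5 N; the carrier's friction holds it in.
- vee_block: Bystander: steel vee block 90 x 60 x 47 mm with a groove along its top, origin under its centre; on the other side of the lane from the carrier.
- ring_gauge: Bystander: plain steel ring, 60 mm across, 22 high, origin under its centre.
- plug_gauge: Bystander: upright steel plug, 28 mm diameter on a 44 mm foot, 90 high, origin under its centre.
Mind the look-alikes: they are no part of the job. Several things look just like the part that bears carrier_center: the one meant starts nearest to the robot's base.

How it is judged (in metres and radians):
On the way, in this order (a step that is already met when the one before it is completed fails the run):
1. the carrier's nose is through the gate and holds both flaps open (value of joint each of flap_left, flap_right above 0.5 rad and x of carrier_center in the frame of lane between -0.045 and 0.06 m and z of carrier_center in the frame of lane below 0.06 m), for 0.1 s.
2. the carrier is pushed home: the gauge pin is pressed in to within 1 mm of flush (value of joint pin above 0.005 m), for 0.2 s.
At the end, for the whole second after the job is handed in: The carrier stands upright (within 0.08 rad) and still in the lane, its middle 85 to 155 mm beyond the gate, against the stop with the gauge pin pressed in at least 4 of its 6 mm, both flaps are shut (within 0.1 rad), and the carrier is released (value of joint pin above 0.004 m and value of joint each of flap_left, flap_right below 0.1 rad and x of carrier_center in the frame of lane above 0.085 m and horizontal distance between carrier_center and lane below 0.155 m and angle between carrier_center's own z axis and vertical below 0.08 rad and linear speed of carrier below 0.02 m/s); the robot touches nothing.
It fails at once if once its nose is past the gate, the carrier presses on the lane, its flaps or its stop with more than 25 N (x of carrier_center in the frame of lane above -0.045 m and contact force between carrier and lane above 25 N).
It fails at once if the vee block is moved by more than 20 mm or tipped (distance of vee_block from where it was at the start of the episode above 0.02 m or angle between vee_block's own z axis and vertical above 0.3 rad).
It fails at once if the ring gauge is moved by more than 20 mm or tipped (distance of ring_gauge from where it was at the start of the episode above 0.02 m or angle between ring_gauge's own z axis and vertical above 0.3 rad).
It fails at once if the plug gauge is moved by more than 20 mm or tipped (distance of plug_gauge from where it was at the start of the episode above 0.02 m or angle between plug_gauge's own z axis and vertical above 0.3 rad).
It also fails if it takes over 56 s, if anything falls off the work surface, if the arm or the gripper's body presses on something with over 40 N, if the wrist force passes 120 N, or if a joint passes its speed limit or range.

## Working session

There is one attempt and no reset: what is moved stays moved. The work goes in short steps, Python scripts to look and compute and a tool call to move; the robot and the scene stay as the last step left them, time stands still between calls to the robot, and variables do not carry over. Pictures are saved under pics/ and viewed, and the job is handed in when it is done.

Besides the shell and the picture viewer there is one more tool, called after ">>>" by a JSON object that holds its "method" and its "body", one argument or row to a line. jog_arm: Moves the arm, as the interface text tells. Its arguments: {"type":"object","properties":{"grip":{"type":"array"},"translation":{"type":"array"},"yaw":{"type":"array"}},"required":["grip","translation","yaw"]}

```bash
mkdir -p pics
cat > h.py <<'E'
import numpy as np, cv2
from rig import status,cams,bot
def cam(n):
    c=cams.read_camera(n); R=cv2.Rodrigues(np.array(c['rvec'],float))[0]; t=np.array(c['tvec'],float).ravel()
    h=c['img'].shape[0]; f=h/2/np.tan(np.radians(c['fovy'])/2)
    return c['img'],dict(R=R,t=t,f=f,cx=c['cx'],cy=c['cy'])
def ray(k,u,v,z):
    d=k['R'].T@np.array([(u-k['cx'])/k['f'],(v-k['cy'])/k['f'],1]); o=-k['R'].T@k['t']
    return o+d*(z-o[2])/d[2]
def proj(k,p):
    c=k['R']@np.array(p)+k['t']; return k['cx']+k['f']*c[0]/c[2],k['cy']+k['f']*c[1]/c[2]
E
python3 - <<'E'
from h import *
import pickle
for n in("scene","top","wrist"):
    i,k=cam(n); cv2.imwrite(f'pics/{n}0.png',i); pickle.dump((i,k),open(f'{n}0.pkl','wb')); print(n,-k['R'].T@k['t'],k['f'],k['cx'],k['cy'])
s=status.sense(); print({a:np.round(b,3) for a,b in s.items()},bot.tips_ahead)
E
```

```text
scene [1.34070567 0.26307087 0.84939885] 389.62884354680824 259.3472089411793 189.88104461620617
top [ 0.35649972 -0.07094814  1.4492912 ] 470.4838206929702 263.38869687498374 185.50054686167587
wrist [0.05689175 0.57747447 0.38352034] 270.28774519379033 251.35726869901808 192.41830645881674
{'time_s': np.float64(0.15), 'q': array([70.131, 15.839, 86.277, -0.   , 77.962, -6.934]), 'joint_velocities': array([ 0.095, -0.161, -0.172, -0.07 , -0.036, -0.005]), 'joint_torque': array([-1.0000e-03, -4.0492e+01, -2.3743e+01,  7.0000e-02,  3.1000e-02,
       -0.0000e+00]), 'tcp_pos': array([0.129, 0.56 , 0.204]), 'orientation': array([[-0.   ,  0.224,  0.975],
       [-0.001,  0.975, -0.224],
       [-1.   , -0.001, -0.   ]]), 'force': array([ 0.158, -0.597,  0.335]), 'torque': array([ 0.003, -0.026,  0.029]), 'grip_width': np.float64(0.094)} 0.025
```

View pics/top0.png

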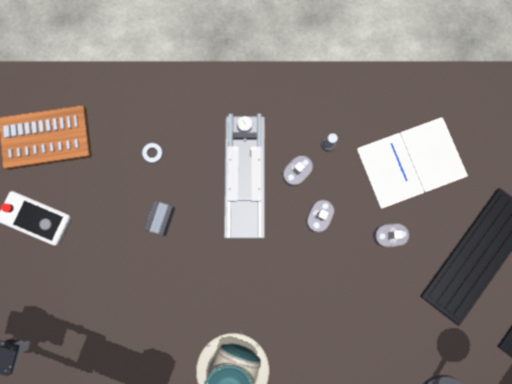

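View pics/scene0.png

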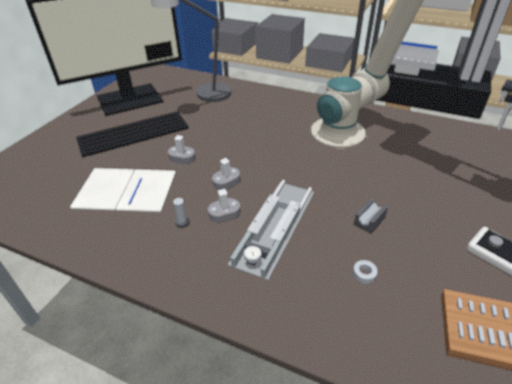

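View pics/wrist0.png

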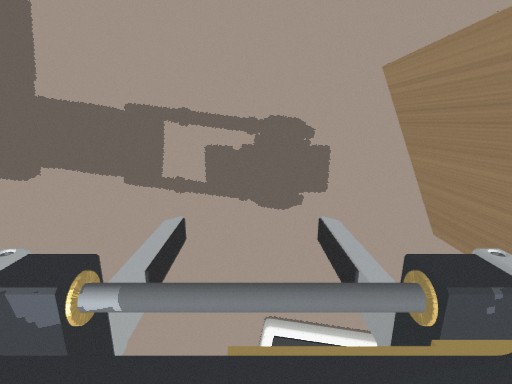

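Run:
```python
from h import *
import pickle
i,k=pickle.load(open('top0.pkl','rb'))
c=i[100:250,210:350]; cv2.imwrite('pics/topc.png',cv2.resize(c,None,fx=4,fy=4,interpolation=cv2.INTER_CUBIC))
for p in [(298,170),(320,215),(392,235)]:
    q=ray(k,*p,.03); print(q,np.hypot(*q[:2]))
for u,v in [(224,238),(266,238),(265,115),(227,115)]: print(ray(k,u,v,.004))
```

```text
[ 0.59099219 -0.20162373  0.03      ] 0.6244388634601953
[ 0.45287238 -0.26600444  0.03      ] 0.5252159115150112
[ 0.39136028 -0.48218316  0.03      ] 0.6210180879921458
[0.38608499 0.0253913  0.004     ]
[ 0.38527866 -0.10272859  0.004     ]
[ 0.77184947 -0.10240639  0.004     ]
[0.7720805  0.01759715 0.004     ]
```

View pics/topc.png

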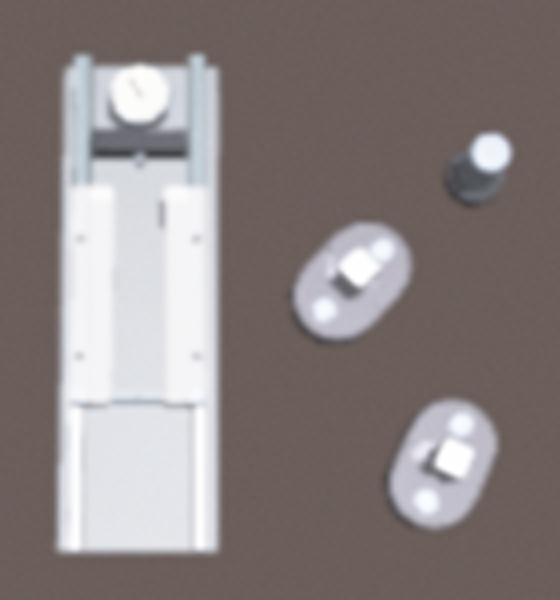

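Run:
```python
from h import *
import pickle
i,k=pickle.load(open('top0.pkl','rb'))
g=i.min(axis=2)
m=(g>115).astype(np.uint8)
cs,_=cv2.findContours(m,cv2.RETR_EXTERNAL,cv2.CHAIN_APPROX_NONE)
for c in cs:
    x,y,w,h=cv2.boundingRect(c)
    if cv2.contourArea(c)>300 and 200<x<420 and 80<y<300:
        print((x,y,w,h),cv2.contourArea(c),cv2.minAreaRect(c))
        z=.004 if w<60 and h>80 else .03
        P=np.array([ray(k,u,v,z)[:2] for u,v in c[:,0]],np.float32)
        r=cv2.minAreaRect(P); print('  world',r, np.round(cv2.boxPoints(r),4).tolist())
        if z==.004:
            # left & right edges, floor plate
            for side in (0,1):
                E=[]
                for v in range(135,232):
                    us=np.where(m[v,215:280])[0]+215
                    # subpixel
                    u=us[0] if side==0 else us[-1]
                    a,b=(u-1,u) if side==0 else (u+1,u)
                    ga,gb=float(g[v,a]),float(g[v,b]); s=(115-ga)/(gb-ga+1e-9)
                    E.append(ray(k,a+s*(b-a),v,.004)[:2])
                vx,vy,x0,y0=cv2.fitLine(np.array(E,np.float32),cv2.DIST_HUBER,0,.01,.01).ravel()
                print('  edge',side,np.degrees(np.arctan2(vy,vx)),x0,y0, 'y at .5',y0+(.5-x0)*vy/vx)
            for u in (235,245,255):
                col=g[225:250,u].astype(int); print('  front',u,col.tolist(), ray(k,u,238,.004))
# post top bright patch on target
p=i[195:235,300:340]; mm=(p.min(axis=2)>215).astype(np.uint8); n,l,st,ce=cv2.connectedComponentsWithStats(mm)
for j in range(1,n): print(st[j],ce[j]+[300,195],ray(k,*(ce[j]+[300,195]),.09))
```

```text
(376, 223, 34, 24) 624.5 ((392.5, 234.5), (23.0, 33.0), 90.0)
  world ((0.39295685291290283, -0.48371514678001404), (0.10049344599246979, 0.06901538372039795), 89.66901397705078) [[0.3582000136375427, -0.5338000059127808], [0.42719998955726624, -0.5342000126838684], [0.4277999997138977, -0.43369999527931213], [0.3587000072002411, -0.4332999885082245]]
(307, 199, 28, 34) 627.5 ((320.800048828125, 215.40003967285156), (23.255107879638672, 33.09380340576172), 26.56505012512207)
  world ((0.4518764615058899, -0.2684491276741028), (0.06991280615329742, 0.10086771845817566), 62.47303771972656) [[0.39100000262260437, -0.2761000096797943], [0.4803999960422516, -0.32280001044273376], [0.5127999782562256, -0.26080000400543213], [0.42329999804496765, -0.21410000324249268]]
(283, 155, 30, 30) 609.0 ((297.5, 169.50001525878906), (22.62741470336914, 32.52690887451172), 45.0)
  world ((0.5927627086639404, -0.20018139481544495), (0.06940805912017822, 0.10097453743219376), 44.61888885498047) [[0.5325999855995178, -0.18860000371932983], [0.6035000085830688, -0.2605000138282776], [0.652899980545044, -0
[... 1060 characters left out ...]
 226, 226, 226, 226, 227, 226, 226, 226, 222, 188, 132, 94, 89, 90, 91, 91, 91, 91, 91, 91, 92, 91] [ 0.38587403 -0.00812804  0.004     ]
  front 245 [226, 227, 227, 227, 227, 227, 227, 227, 228, 227, 228, 223, 189, 134, 95, 89, 92, 90, 91, 90, 91, 91, 91, 90, 91] [ 0.38568212 -0.03862224  0.004     ]
  front 255 [227, 227, 227, 228, 228, 227, 227, 228, 228, 229, 227, 223, 191, 134, 96, 91, 91, 92, 91, 92, 90, 90, 91, 90, 91] [ 0.38549007 -0.06913749  0.004     ]
[19  8 10 16 95] [323.75789474 211.34736842] [ 0.45933264 -0.26891521  0.09      ]
[13 15  5  5 11] [315. 212.] [ 0.45757536 -0.24343169  0.09      ]
[13 27  7  7 34] [316.17647059 224.82352941] [ 0.42048025 -0.24605733  0.09      ]
```

>>> {"method": "jog_arm", "body": {
  "grip": [1,1,1,1,1],
  "translation": [
    [-0.003,-0.04,0.027],
    [-0.003,-0.04,0.027],
    [-0.003,-0.04,0.027],
    [-0.003,-0.04,0.027],
    [-0.003,-0.04,0.027]
  ],
  "yaw": [0,0,0,0,0]
}}

```text
time_s: 0.65
tcp_pos: [0.2164, 0.3328, 0.2157]
orientation: [[-0.002, 0.214, 0.977], [-0.003, 0.977, -0.214], [-1.0, -0.003, -0.001]]
force: [1.7, 0.5, -0.4]
grip_width: 0.094
```

>>> {"method": "jog_arm", "body": {
  "grip": [1,1,1,1,1],
  "translation": [
    [-0.003,-0.04,0.027],
    [-0.003,-0.04,0.027],
    [-0.003,-0.04,0.027],
    [-0.003,-0.04,0.027],
    [-0.003,-0.04,0.027]
  ],
  "yaw": [0,0,0,0,0]
}}

```text
time_s: 1.15
tcp_pos: [0.3058, 0.1, 0.2319]
orientation: [[0.002, 0.209, 0.978], [-0.003, 0.978, -0.209], [-1.0, -0.002, 0.003]]
force: [0.8, 0.3, 0.2]
grip_width: 0.0942
```

>>> {"method": "jog_arm", "body": {
  "grip": [1,1,1,1,1],
  "translation": [
    [-0.003,-0.04,0.027],
    [-0.003,-0.04,0.027],
    [-0.003,-0.04,0.027],
    [-0.003,-0.04,0.027],
    [-0.003,-0.04,0.027]
  ],
  "yaw": [0,0,0,0,0]
}}

```text
time_s: 1.65
tcp_pos: [0.3956, -0.133, 0.249]
orientation: [[0.007, 0.213, 0.977], [-0.002, 0.977, -0.213], [-1.0, -0.0, 0.007]]
force: [0.5, 0.7, -0.7]
grip_width: 0.094
```

>>> {"method": "jog_arm", "body": {
  "grip": [1,1,1,1,1],
  "translation": [
    [0,-0.04,0.028],
    [0,-0.04,0.028],
    [0,-0.04,0.028],
    [0,0,0],
    [0,0,0]
  ],
  "yaw": [0,0,0,0.13,0.13]
}}

```text
time_s: 2.15
tcp_pos: [0.4535, -0.2795, 0.2472]
orientation: [[0.007, 0.473, 0.881], [-0.002, 0.881, -0.473], [-1.0, 0.001, 0.007]]
force: [-0.5, 0.2, -0.1]
grip_width: 0.0939
```

Run:
```python
from h import *
import pickle
i,k=cam('wrist'); cv2.imwrite('pics/w1.png',i); pickle.dump((i,k),open('w1.pkl','wb'))
s=status.sense(); print(s['tcp_pos'],np.round(s['orientation'],3),-k['R'].T@k['t'])
for z in(0,.094): print(proj(k,[.452,-.268,z]))
```

```text
[ 0.45364731 -0.27971468  0.24704853] [[ 0.007  0.475  0.88 ]
 [-0.003  0.88  -0.475]
 [-1.     0.001  0.007]] [ 0.38735221 -0.24360897  0.42651192]
(np.float64(256.82774374088586), np.float64(164.46082268131707))
(np.float64(258.3604458265803), np.float64(176.41130313913743))
```

View pics/w1.png

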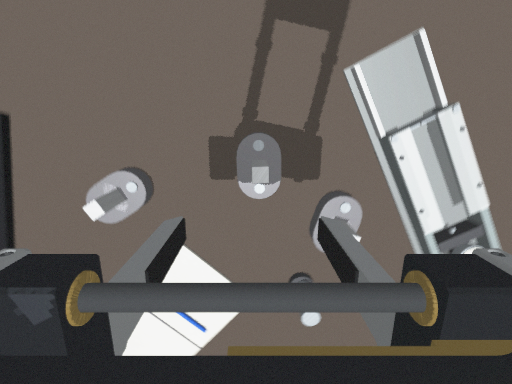

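Run:
```python
from h import *
import pickle
i,k=pickle.load(open('w1.pkl','rb'))
c=i[120:210,220:300]; cv2.imwrite('pics/w1c.png',cv2.resize(c,None,fx=6,fy=6,interpolation=cv2.INTER_CUBIC))
c=i[15:260,330:512]; cv2.imwrite('pics/w1l.png',cv2.resize(c,None,fx=3,fy=2.4,interpolation=cv2.INTER_CUBIC)) if 0 else cv2.imwrite('pics/w1l.png',cv2.resize(c,None,fx=2.4,fy=2.4,interpolation=cv2.INTER_CUBIC))
```

```text
(no output)
```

View pics/w1c.png

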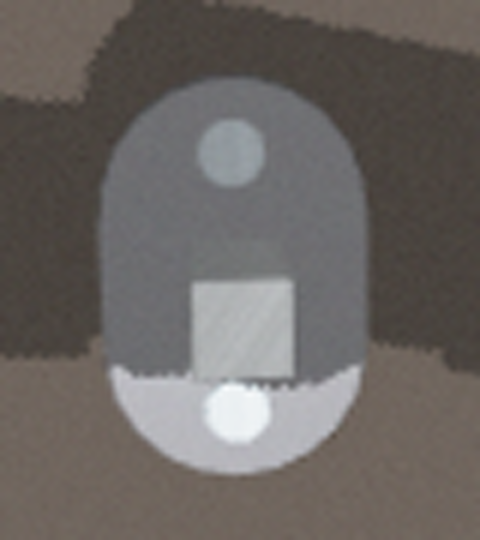

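View pics/w1l.png

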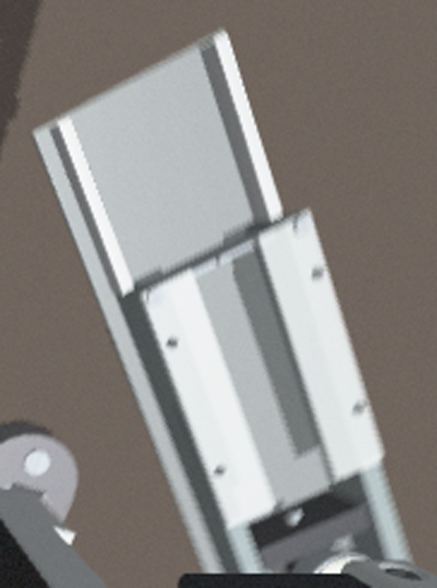

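Run:
```python
from h import *
import pickle
i,k=pickle.load(open('w1.pkl','rb'))
f=lambda p,s,o:((p[0]+.5)/s-.5+o[0],(p[1]+.5)/s-.5+o[1])
A=lambda p,z:ray(k,*f(p,6,(220,120)),z)
L=lambda p,z:ray(k,*f(p,2.4,(330,15)),z)
print('post',A((243,329),.09),[A(p,.09)[:2].round(4) for p in((192,282),(292,280),(294,377),(194,378))])
a,b=A((232,153),.03),A((237,413),.03); print('dots',a,b,(a+b)/2,np.degrees(np.arctan2(*(b-a)[1::-1])))
a,b=A((101,230),.03),A((368,230),.03);print('sides',a,b)
a,b=A((235,77),.03),A((235,475),.03);print('ends',a,b,(a+b)/2)
for n,p,z in[('plateFL',(35,132),.004),('FR?',(222,30),.004),('guideLtopfront',(63,120),.02),('guideRtop in',(215,37),.02),('guideRtop out',(228,33),.02),('stripL front out',(140,293),.042),('stripR front out',(308,208),.042),('stripL in front',(192,270),.042),('stripR in front',(262,238),.042),('stripL end out',(230,528),.042),('stripR end out',(383,455),.042)]: print(n,L(p,z).round(4))
```

```text
post [ 0.45153309 -0.2651686   0.09      ] [array([ 0.4376, -0.2699]), array([ 0.4471, -0.2513]), array([ 0.4659, -0.2604]), array([ 0.456 , -0.2793])]
dots [ 0.42340382 -0.25120449  0.03      ] [ 0.48133135 -0.28037592  0.03      ] [ 0.45236759 -0.26579021  0.03      ] -26.729137332411334
sides [ 0.42471909 -0.28816053  0.03      ] [ 0.45563261 -0.23057684  0.03      ]
ends [ 0.40786431 -0.2421859   0.03      ] [ 0.49550117 -0.28842194  0.03      ] [ 0.45168274 -0.26530392  0.03      ]
plateFL [ 0.3894 -0.0921  0.004 ]
FR? [0.3903 0.025  0.004 ]
guideLtopfront [ 0.391  -0.0811  0.02  ]
guideRtop in [0.3916 0.0102 0.02  ]
guideRtop out [0.3932 0.0173 0.02  ]
stripL front out [ 0.4979 -0.0859  0.042 ]
stripR front out [0.4984 0.0143 0.042 ]
stripL in front [ 0.4998 -0.0548  0.042 ]
stripR in front [ 0.5018 -0.0137  0.042 ]
stripL end out [ 0.6646 -0.0879  0.042 ]
stripR end out [0.6626 0.0119 0.042 ]
```

>>> {"method": "jog_arm", "body": {
  "grip": [1,1,1,1,1],
  "translation": [
    [0,0.012,-0.009],
    [0.035,0,0],
    [0.035,0,0],
    [0.03,0,0],
    [0,0,0]
  ],
  "yaw": [-0.026,0,0,0,0]
}}

```text
time_s: 2.7
tcp_pos: [0.4513, -0.2589, 0.1457]
orientation: [[0.009, 0.435, 0.9], [-0.002, 0.901, -0.435], [-1.0, 0.002, 0.009]]
force: [0.3, 0.8, 1.2]
grip_width: 0.094
```

Run:
```python
from h import *
s=status.sense(); print(s['tcp_pos'],np.round(s['orientation'],4))
R=s['orientation']; print('tool delta',np.array(R).T@(np.array([.452,-.2655,.072])-s['tcp_pos']))
i,k=cam('wrist'); cv2.imwrite('pics/w2.png',i)
```

```text
[ 0.45126888 -0.25891749  0.14572787] [[ 0.0091  0.4348  0.9005]
 [-0.0018  0.9005 -0.4348]
 [-1.      0.0023  0.009 ]]
tool delta [ 0.07374344 -0.00578049  0.00285531]
```

View pics/w2.png

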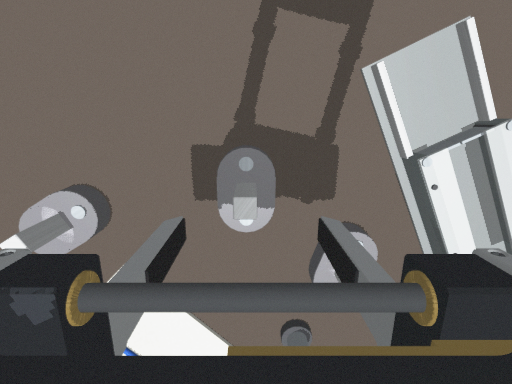

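>>> {"method": "jog_arm", "body": {
  "grip": [1,1,1,1,1],
  "translation": [
    [0,-0.006,0.003],
    [0.025,0,0],
    [0.025,0,0],
    [0.022,0,0],
    [0,0,0]
  ],
  "yaw": [0.015,0,0,0,0]
}}

```text
time_s: 3.25
tcp_pos: [0.4608, -0.2719, 0.0851]
orientation: [[0.029, 0.444, 0.895], [-0.017, 0.896, -0.444], [-0.999, -0.003, 0.034]]
force: [-0.2, -0.6, 0.0]
grip_width: 0.0939
```

Run:
```python
from h import *
s=status.sense(); print(s['tcp_pos'],np.round(s['orientation'],4))
R=s['orientation']; print('tool delta',np.array(R).T@(np.array([.452,-.2655,.072])-s['tcp_pos']))
i,k=cam('wrist'); cv2.imwrite('pics/w3.png',i)
```

```text
[ 0.4607581  -0.27188955  0.08512688] [[ 0.0289  0.4443  0.8954]
 [-0.0174  0.8959 -0.444 ]
 [-0.9994 -0.0028  0.0336]]
tool delta [ 0.0127555   0.00186928 -0.01111975]
```

View pics/w3.png

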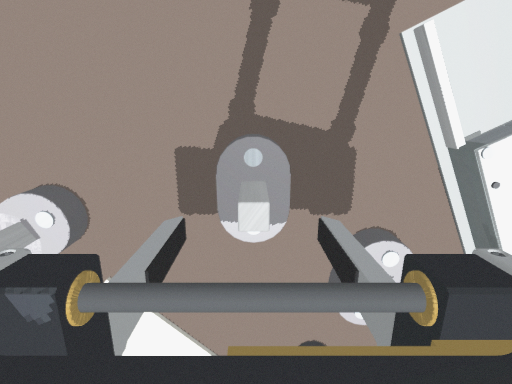

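>>> {"method": "jog_arm", "body": {
  "grip": [1,1],
  "translation": [
    [-0.02,0,0],
    [-0.02,0,0]
  ],
  "yaw": [0,0]
}}

```text
time_s: 3.5
tcp_pos: [0.461, -0.2725, 0.1294]
orientation: [[0.032, 0.444, 0.896], [-0.02, 0.896, -0.443], [-0.999, -0.004, 0.037]]
force: [0.5, 0.0, -0.2]
grip_width: 0.0942
```

>>> {"method": "jog_arm", "body": {
  "grip": [1,1,1],
  "translation": [
    [0,0,0],
    [0,0,0],
    [0,0,0]
  ],
  "yaw": [0,0,0]
}}

```text
time_s: 3.8
tcp_pos: [0.4648, -0.2756, 0.1364]
orientation: [[0.043, 0.444, 0.895], [-0.028, 0.896, -0.443], [-0.999, -0.007, 0.051]]
force: [-1.1, 0.2, 1.0]
grip_width: 0.0939
```

>>> {"method": "jog_arm", "body": {
  "grip": [1,1,1],
  "translation": [
    [0,0,0],
    [0,0,0],
    [0,0,0]
  ],
  "yaw": [0,0,0]
}}

```text
time_s: 4.1
tcp_pos: [0.464, -0.275, 0.1353]
orientation: [[0.041, 0.443, 0.895], [-0.027, 0.896, -0.443], [-0.999, -0.006, 0.049]]
force: [-0.1, -0.0, -0.0]
grip_width: 0.0942
```

Run:
```python
from h import *
s=status.sense(); print(s['tcp_pos'],np.round(s['orientation'],4),s['q'],s['joint_velocities'])
```

```text
[ 0.4640318  -0.27504697  0.13525296] [[ 0.0408  0.4434  0.8954]
 [-0.0271  0.8963 -0.4427]
 [-0.9988 -0.0062  0.0486]] [ -38.21621389   14.01611816   99.22011607    0.25499935   63.96492559
 -102.00657702] [-0.00903671  0.32943357  0.44962205 -0.00589227 -0.00697044 -0.01738787]
```

>>> {"method": "jog_arm", "body": {
  "grip": [1,1,1],
  "translation": [
    [0,0,-0.03],
    [0,0,0],
    [0,0,0]
  ],
  "yaw": [0,0,0]
}}

```text
time_s: 4.4
tcp_pos: [0.4362, -0.2612, 0.1322]
orientation: [[0.039, 0.443, 0.896], [-0.025, 0.896, -0.443], [-0.999, -0.006, 0.046]]
force: [-0.5, -0.6, -0.2]
grip_width: 0.0941
```

>>> {"method": "jog_arm", "body": {
  "grip": [1,1,1,1,1],
  "translation": [
    [-0.04,0,0],
    [0,0,0],
    [0,0,0],
    [0,0,0],
    [0,0,0]
  ],
  "yaw": [0,0,0,0,0]
}}

```text
time_s: 4.9
tcp_pos: [0.4356, -0.2606, 0.1712]
orientation: [[0.037, 0.443, 0.896], [-0.024, 0.896, -0.443], [-0.999, -0.005, 0.044]]
force: [-1.3, 0.2, 0.4]
grip_width: 0.094
```

>>> {"method": "jog_arm", "body": {
  "grip": [1,1,1,1,1],
  "translation": [
    [0.008,0,0],
    [0.008,0,0],
    [0.008,0,0],
    [0.008,0,0],
    [0.008,0,0]
  ],
  "yaw": [0,0,0,0,0]
}}

```text
time_s: 5.4
tcp_pos: [0.4365, -0.261, 0.1264]
orientation: [[0.035, 0.443, 0.896], [-0.022, 0.896, -0.443], [-0.999, -0.004, 0.041]]
force: [0.2, -0.2, -0.4]
grip_width: 0.0936
```

>>> {"method": "jog_arm", "body": {
  "grip": [1,1,1],
  "translation": [
    [0,0,0],
    [0,0,0],
    [0,0,0]
  ],
  "yaw": [0,0,0]
}}

```text
time_s: 5.7
tcp_pos: [0.4356, -0.2603, 0.1243]
orientation: [[0.032, 0.443, 0.896], [-0.019, 0.896, -0.443], [-0.999, -0.003, 0.037]]
force: [0.2, -0.5, 0.5]
grip_width: 0.0937
```

>>> {"method": "jog_arm", "body": {
  "grip": [1,1],
  "translation": [
    [0,0,0.018],
    [0,0,0]
  ],
  "yaw": [0,0]
}}

```text
time_s: 5.9
tcp_pos: [0.4523, -0.2687, 0.1259]
orientation: [[0.033, 0.443, 0.896], [-0.02, 0.896, -0.443], [-0.999, -0.004, 0.039]]
force: [-0.4, 0.0, 0.2]
grip_width: 0.0938
```

>>> {"method": "jog_arm", "body": {
  "grip": [1,1,1,1,1],
  "translation": [
    [0.008,0,0],
    [0.008,0,0],
    [0.008,0,0],
    [0.008,0,0],
    [0.004,0,0]
  ],
  "yaw": [0,0,0,0,0]
}}

```text
time_s: 6.4
tcp_pos: [0.4514, -0.2681, 0.0874]
orientation: [[0.032, 0.443, 0.896], [-0.02, 0.896, -0.443], [-0.999, -0.004, 0.037]]
force: [-0.1, 0.3, 0.2]
grip_width: 0.094
```

Run:
```python
from h import *
s=status.sense(); print(s['tcp_pos'],np.round(s['orientation'],4),s['q'])
R=s['orientation']; print('tool delta',np.array(R).T@(np.array([.452,-.2655,.072])-s['tcp_pos']))
```

```text
[ 0.45142567 -0.26813048  0.08735454] [[ 0.0316  0.4432  0.8959]
 [-0.0197  0.8964 -0.4428]
 [-0.9993 -0.0036  0.0371]] [ -38.48790053   15.87126014  104.33791815    0.289043     57.66917321
 -102.33197433]
tool delta [ 0.0153102   0.00266852 -0.0012198 ]
```

>>> {"method": "jog_arm", "body": {
  "grip": [1,1,1,1],
  "translation": [
    [0.008,0.003,-0.001],
    [0.006,0,0],
    [0,0,0],
    [0,0,0]
  ],
  "yaw": [0,0,0,0]
}}

```text
time_s: 6.8
tcp_pos: [0.4515, -0.2643, 0.0708]
orientation: [[0.03, 0.443, 0.896], [-0.018, 0.896, -0.443], [-0.999, -0.003, 0.035]]
force: [0.5, -0.0, -0.3]
grip_width: 0.0942
```

Run:
```python
from h import *
s=status.sense(); print(s['tcp_pos'],np.round(s['orientation'],4),s['q'])
R=s['orientation']; print('tool delta',np.array(R).T@(np.array([.452,-.2655,.072])-s['tcp_pos']))
i,k=cam('wrist'); cv2.imwrite('pics/w4.png',i)
```

```text
[ 0.45150475 -0.26433121  0.07077929] [[ 0.0296  0.4432  0.8959]
 [-0.0181  0.8964 -0.4428]
 [-0.9994 -0.0031  0.0346]] [ -38.14388124   16.84709778  105.72365822    0.28088401   55.45303841
 -101.99444039]
tool delta [-0.00118412 -0.00083205  0.00100351]
```

View pics/w4.png

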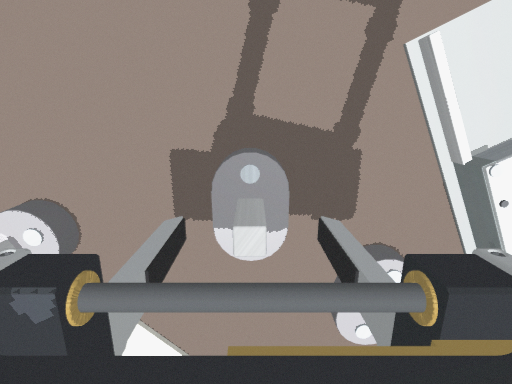

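>>> {"method": "jog_arm", "body": {
  "grip": [0,0,0,0,0],
  "translation": [
    [0,0,0],
    [0,0,0],
    [0,0,0],
    [0,0,0],
    [0,0,0]
  ],
  "yaw": [0,0,0,0,0]
}}

```text
time_s: 7.35
tcp_pos: [0.4523, -0.2651, 0.072]
orientation: [[0.032, 0.443, 0.896], [-0.02, 0.896, -0.443], [-0.999, -0.004, 0.037]]
force: [-0.1, 0.8, 0.5]
grip_width: 0.0575
```

>>> {"method": "jog_arm", "body": {
  "grip": [0,0,0,0,0],
  "translation": [
    [0,0,0],
    [0,0,0],
    [0,0,0],
    [-0.005,0,0],
    [-0.006,0,0]
  ],
  "yaw": [0,0,0,0,0]
}}

```text
time_s: 7.85
tcp_pos: [0.4511, -0.2643, 0.0827]
orientation: [[0.03, 0.443, 0.896], [-0.018, 0.896, -0.443], [-0.999, -0.003, 0.035]]
force: [-0.4, 0.8, -4.7]
grip_width: 0.0217
```

>>> {"method": "jog_arm", "body": {
  "grip": [0,0,0,0,0],
  "translation": [
    [-0.008,0,0],
    [-0.008,0,0],
    [-0.008,0,0],
    [-0.008,0,0],
    [-0.004,0,0]
  ],
  "yaw": [0,0,0,0,0]
}}

```text
time_s: 8.35
tcp_pos: [0.4487, -0.2625, 0.1209]
orientation: [[0.027, 0.443, 0.896], [-0.016, 0.896, -0.443], [-0.999, -0.003, 0.032]]
force: [-0.9, -0.2, -4.3]
grip_width: 0.0215
```

>>> {"method": "jog_arm", "body": {
  "grip": [0,0,0,0,0],
  "translation": [
    [0,0,0],
    [0,0,0],
    [0,0,0],
    [0,0,0],
    [0,0,0]
  ],
  "yaw": [-0.1,-0.1,-0.1,-0.1,-0.05]
}}

```text
time_s: 8.85
tcp_pos: [0.449, -0.2626, 0.1231]
orientation: [[0.029, -0.009, 1.0], [-0.017, 1.0, 0.009], [-0.999, -0.018, 0.029]]
force: [0.7, -0.2, -3.7]
grip_width: 0.0216
```

Run:
```python
from h import *
s=status.sense(); print(s['tcp_pos'],np.round(s['orientation'],4),s['q'],s['force'])
for n in('wrist','scene','top'):
    i,k=cam(n); cv2.imwrite(f'pics/{n}5.png',i)
    import pickle; pickle.dump((i,k),open(f'{n}5.pkl','wb'))
    if n=='scene':
        u,v=map(int,proj(k,s['tcp_pos'])); cv2.imwrite('pics/scene5c.png',cv2.resize(i[max(0,v-60):v+60,u-70:u+70],None,fx=5,fy=5,interpolation=cv2.INTER_CUBIC)); print(u,v)
```

```text
[ 0.44897172 -0.26264377  0.123136  ] [[ 0.0289 -0.0087  0.9995]
 [-0.0174  0.9998  0.0092]
 [-0.9994 -0.0177  0.0287]] [ -38.17460494   13.53835193  101.79190794    0.26664111   62.7520754
 -128.80757274] [ 0.65654354 -0.18816775 -3.71304614]
225 152
```

View pics/wrist5.png

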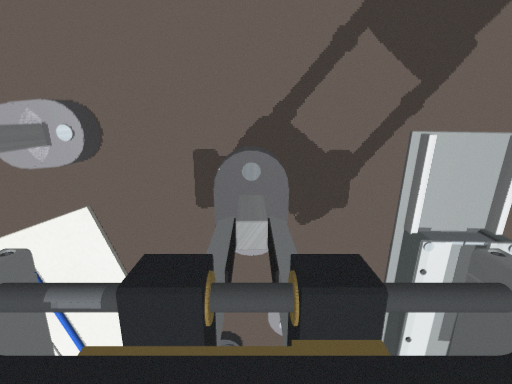

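View pics/scene5c.png

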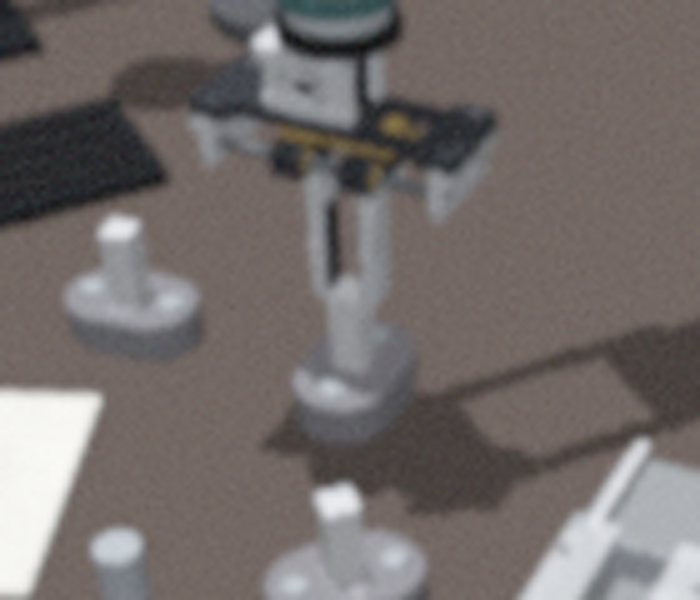

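>>> {"method": "jog_arm", "body": {
  "grip": [0,0,0,0,0],
  "translation": [
    [0,0.02,0],
    [0,0.02,0],
    [0,0.02,0],
    [0,0.02,0],
    [0,0.02,0]
  ],
  "yaw": [0.02,0,0,0,0]
}}

```text
time_s: 9.5
tcp_pos: [0.4513, -0.1628, 0.1217]
orientation: [[0.03, 0.028, 0.999], [-0.02, 0.999, -0.027], [-0.999, -0.019, 0.031]]
force: [0.0, 0.1, -4.6]
grip_width: 0.0219
```

>>> {"method": "jog_arm", "body": {
  "grip": [0,0,0,0,0],
  "translation": [
    [0,0.02,0],
    [0,0.02,0],
    [0,0.02,0],
    [0,0.02,0],
    [0,0.01,0]
  ],
  "yaw": [0,0,0,0,0]
}}

```text
time_s: 10.0
tcp_pos: [0.4542, -0.0686, 0.1213]
orientation: [[0.033, 0.034, 0.999], [-0.02, 0.999, -0.033], [-0.999, -0.019, 0.033]]
force: [-0.6, -1.2, -2.7]
grip_width: 0.0215
```

Run:
```python
from h import *
import pickle
s=status.sense(); print(s['tcp_pos'],np.round(s['orientation'],4),s['q'],s['force'])
for n in('wrist',):
    i,k=cam(n); cv2.imwrite(f'pics/{n}6.png',i); pickle.dump((i,k),open(f'{n}6.pkl','wb'))
```

```text
[ 0.45422935 -0.06857431  0.12125534] [[ 0.0326  0.0339  0.9989]
 [-0.0202  0.9992 -0.0332]
 [-0.9993 -0.0191  0.0333]] [ -16.78492829    8.57866392  108.77802885   -0.65263602   60.52141081
 -104.55101261] [-0.56594313 -1.24588461 -2.73570052]
```

View pics/wrist6.png

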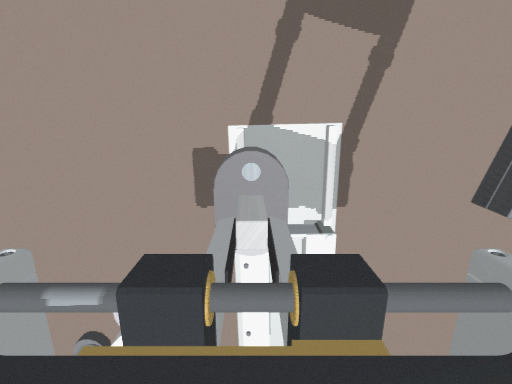

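Run:
```python
from h import *
import pickle
i,k=pickle.load(open('wrist6.pkl','rb'))
cv2.imwrite('pics/w6c.png',cv2.resize(i[110:260,190:360],None,fx=4,fy=4,interpolation=cv2.INTER_CUBIC))
a,b=ray(k,228.5,126,.004),ray(k,342,123.5,.004); print(a,b,(a+b)/2,np.linalg.norm(a-b),np.degrees(np.arctan2(b[1]-a[1],b[0]-a[0]))-90)
```

```text
[ 0.38781153 -0.09210678  0.004     ] [0.38923646 0.02737234 0.004     ] [ 0.38852399 -0.03236722  0.004     ] 0.11948762410401711 -0.6832871323676102
```

View pics/w6c.png

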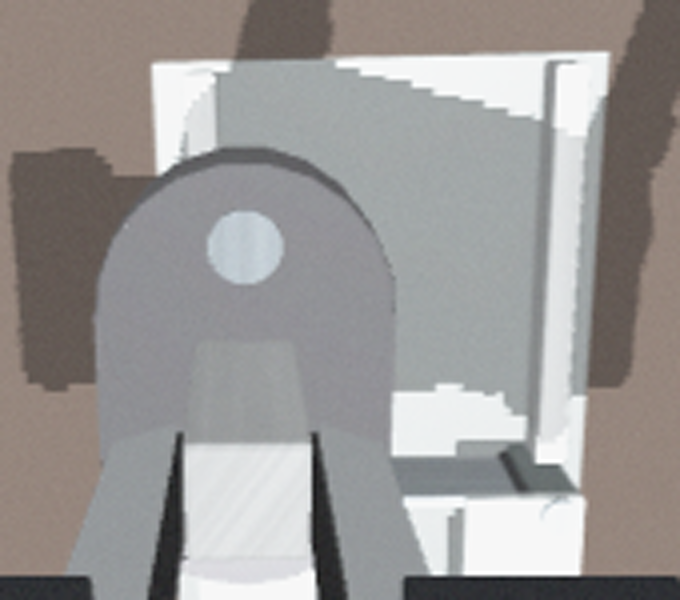

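>>> {"method": "jog_arm", "body": {
  "grip": [0,0,0,0],
  "translation": [
    [0,0.012,-0.006],
    [0,0.012,-0.006],
    [0,0.011,-0.006],
    [0,0,0]
  ],
  "yaw": [-0.02,0,0,0]
}}

```text
time_s: 10.45
tcp_pos: [0.434, -0.03, 0.1193]
orientation: [[0.03, 0.014, 0.999], [-0.018, 1.0, -0.013], [-0.999, -0.018, 0.03]]
force: [-0.6, 1.1, -4.0]
grip_width: 0.0213
```

Run:
```python
from h import *
import pickle
s=status.sense(); print(s['tcp_pos'],np.round(s['orientation'],4),s['q'],s['force'])
for n in('wrist',):
    i,k=cam(n); cv2.imwrite(f'pics/{n}7.png',i); pickle.dump((i,k),open(f'{n}7.pkl','wb'))
    cv2.imwrite('pics/w7c.png',cv2.resize(i[110:260,170:340],None,fx=4,fy=4,interpolation=cv2.INTER_CUBIC))
```

```text
[ 0.43403927 -0.02999922  0.11929937] [[ 0.0298  0.0137  0.9995]
 [-0.0183  0.9997 -0.0132]
 [-0.9994 -0.0179  0.03  ]] [ -12.5375946     6.77761525  111.33586491   -0.75450202   59.99491428
 -101.39934228] [-0.57968708  1.10133451 -4.02035718]
```

View pics/w7c.png

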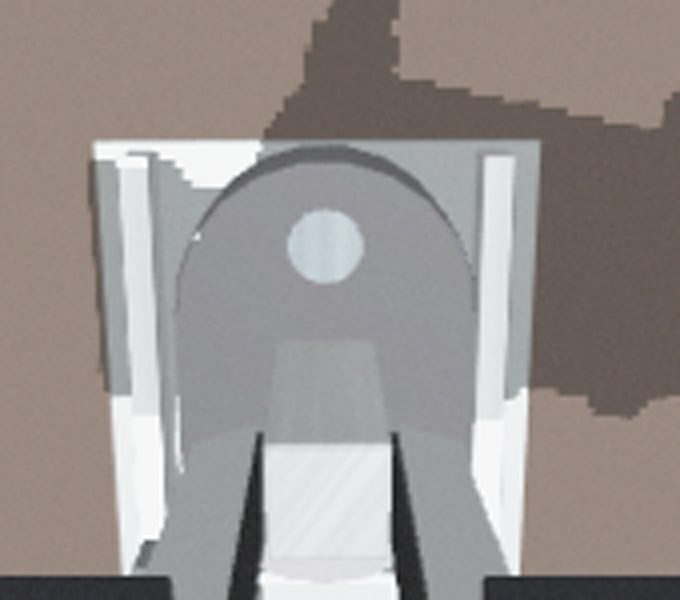

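>>> {"method": "jog_arm", "body": {
  "grip": [0,0,0,0,0],
  "translation": [
    [0.006,-0.003,0],
    [0.006,0,0],
    [0.006,0,0],
    [0.006,0,0],
    [0.002,0,0]
  ],
  "yaw": [0,0,0,0,0]
}}

```text
time_s: 11.0
tcp_pos: [0.4369, -0.0364, 0.0914]
orientation: [[0.032, 0.015, 0.999], [-0.021, 1.0, -0.014], [-0.999, -0.02, 0.033]]
force: [-0.2, 1.4, -4.6]
grip_width: 0.0219
```

>>> {"method": "jog_arm", "body": {
  "grip": [0,0,0],
  "translation": [
    [0,0,0],
    [0,0,0],
    [0,0,0]
  ],
  "yaw": [0,0,0]
}}

```text
time_s: 11.3
tcp_pos: [0.4368, -0.0366, 0.0907]
orientation: [[0.031, 0.015, 0.999], [-0.021, 1.0, -0.015], [-0.999, -0.02, 0.031]]
force: [-0.3, -0.2, -4.6]
grip_width: 0.0219
```

>>> {"method": "jog_arm", "body": {
  "grip": [0,0,0],
  "translation": [
    [0.002,0.003,0],
    [0.002,0,0],
    [0,0,0]
  ],
  "yaw": [0,0,0]
}}

```text
time_s: 11.6
tcp_pos: [0.4375, -0.0334, 0.0868]
orientation: [[0.032, 0.015, 0.999], [-0.021, 1.0, -0.015], [-0.999, -0.02, 0.033]]
force: [-0.5, 0.3, -4.3]
grip_width: 0.0217
```

>>> {"method": "jog_arm", "body": {
  "grip": [0,0,0],
  "translation": [
    [0.002,0,0],
    [0.001,0,0],
    [0,0,0]
  ],
  "yaw": [0,0,0]
}}

```text
time_s: 11.9
tcp_pos: [0.4377, -0.0334, 0.0839]
orientation: [[0.033, 0.015, 0.999], [-0.021, 1.0, -0.014], [-0.999, -0.021, 0.033]]
force: [-0.2, 1.0, -2.6]
grip_width: 0.0216
```

Run:
```python
from h import *
import pickle
s=status.sense(); print(s['tcp_pos'],np.round(s['orientation'],4),s['q'],s['force'])
for n in('wrist','scene'):
    i,k=cam(n); pickle.dump((i,k),open(f'{n}8.pkl','wb'))
    c=i[110:260,170:340] if n=='wrist' else i[170:280,220:330]
    cv2.imwrite(f'pics/{n}8c.png',cv2.resize(c,None,fx=4,fy=4,interpolation=cv2.INTER_CUBIC))
```

```text
[ 0.43771235 -0.03343493  0.08391145] [[ 0.0329  0.015   0.9993]
 [-0.0211  0.9997 -0.0143]
 [-0.9992 -0.0206  0.0332]] [ -12.77780624    9.36027593  114.20837688   -0.93680541   54.32915809
 -101.40628676] [-0.22861933  0.95619121 -2.60053264]
```

View pics/wrist8c.png

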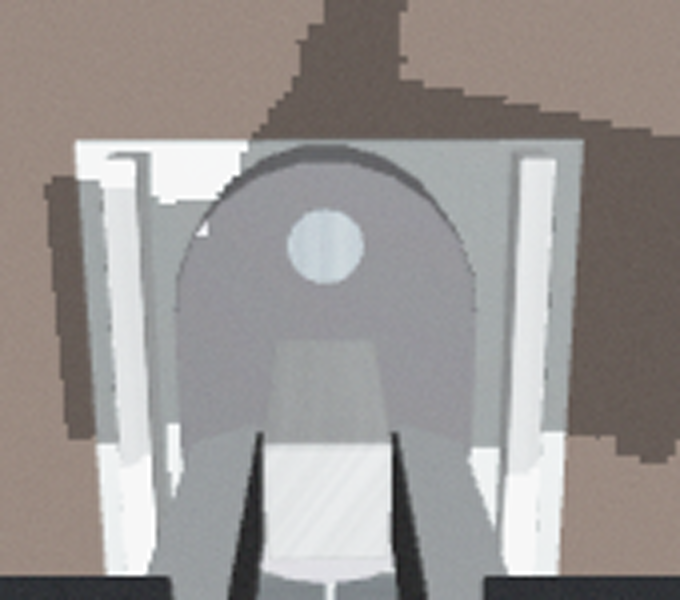

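View pics/scene8c.png

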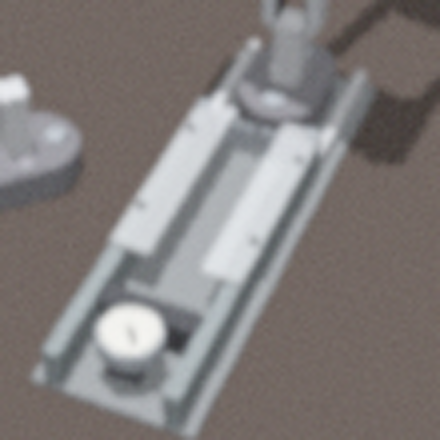

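>>> {"method": "jog_arm", "body": {
  "grip": [0,0,0,0,0],
  "translation": [
    [-0.0005,0.0005,0.006],
    [0.0002,0,0.006],
    [0.0002,0,0.006],
    [0.0002,0,0.006],
    [0.0002,0,0.004]
  ],
  "yaw": [0,0,0,0,0]
}}

```text
time_s: 12.5
tcp_pos: [0.4662, -0.0332, 0.0841]
orientation: [[0.029, 0.015, 0.999], [-0.021, 1.0, -0.014], [-0.999, -0.02, 0.029]]
force: [-4.7, -0.3, 2.9]
grip_width: 0.0214
```

```bash
cat > st.py <<'E'
from h import *
s=status.sense(); p=s['tcp_pos'];print(s['time_s'],'lane x %.4f y %.4f z %.4f'%(p[0]-.5035,p[1]-(-.033-.013*(p[0]-.3885)),p[2]),np.round(s['orientation'],3).tolist(),'F',np.round(s['force'],1),'T',np.round(s['torque'],2),s['grip_width'])
E
python3 st.py
```

```text
12.5 lane x -0.0373 y 0.0008 z 0.0841 [[0.029, 0.015, 0.999], [-0.021, 1.0, -0.014], [-0.999, -0.02, 0.029]] F [-4.7 -0.3  2.9] T [0.04 0.96 0.04] 0.021398067072089414
```

>>> {"method": "jog_arm", "body": {
  "grip": [0,0,0,0],
  "translation": [
    [-0.001,0,0.002],
    [0,0,0.005],
    [0,0,0.005],
    [0,0,0.003]
  ],
  "yaw": [0,0,0,0]
}}

```text
time_s: 12.9
tcp_pos: [0.4793, -0.033, 0.0845]
orientation: [[0.022, 0.014, 1.0], [-0.02, 1.0, -0.014], [-1.0, -0.02, 0.022]]
force: [-5.2, -1.0, -0.3]
grip_width: 0.0216
```

```bash
python3 st.py
```

```text
12.9 lane x -0.0242 y 0.0012 z 0.0845 [[0.022, 0.014, 1.0], [-0.02, 1.0, -0.014], [-1.0, -0.02, 0.022]] F [-5.2 -1.  -0.3] T [0.07 0.99 0.03] 0.021639768428051705
```

>>> {"method": "jog_arm", "body": {
  "grip": [0,0,0,0],
  "translation": [
    [-0.001,-0.001,0.004],
    [0,0,0.005],
    [0,0,0.005],
    [0,0,0.003]
  ],
  "yaw": [0,0,0,0]
}}

```text
time_s: 13.3
tcp_pos: [0.4969, -0.0338, 0.0852]
orientation: [[0.02, 0.015, 1.0], [-0.019, 1.0, -0.015], [-1.0, -0.018, 0.02]]
force: [-1.4, -0.3, -4.7]
grip_width: 0.0216
```

```bash
python3 st.py
```

```text
13.3 lane x -0.0066 y 0.0006 z 0.0852 [[0.02, 0.015, 1.0], [-0.019, 1.0, -0.015], [-1.0, -0.018, 0.02]] F [-1.4 -0.3 -4.7] T [0.11 0.54 0.01] 0.02159900551393353
```

>>> {"method": "jog_arm", "body": {
  "grip": [0,0,0,0,0],
  "translation": [
    [0.0002,0,0.005],
    [0.0001,0,0.005],
    [0.0001,0,0.005],
    [0.0001,0,0.005],
    [0.0001,0,0.003]
  ],
  "yaw": [0,0,0,0,0]
}}

```text
time_s: 13.8
tcp_pos: [0.526, -0.0347, 0.086]
orientation: [[0.028, 0.015, 0.999], [-0.02, 1.0, -0.015], [-0.999, -0.019, 0.028]]
force: [-0.7, 0.5, -5.0]
grip_width: 0.0219
```

```bash
python3 st.py
python3 - <<'E'
from h import *
i,k=cam('scene'); cv2.imwrite('pics/scene9.png',cv2.resize(i[150:280,210:340],None,fx=4,fy=4,interpolation=cv2.INTER_CUBIC))
E
```

```text
13.8 lane x 0.0225 y 0.0001 z 0.0860 [[0.028, 0.015, 0.999], [-0.02, 1.0, -0.015], [-0.999, -0.019, 0.028]] F [-0.7  0.5 -5. ] T [ 0.1   0.24 -0.02] 0.021913836216435948
```

View pics/scene9.png

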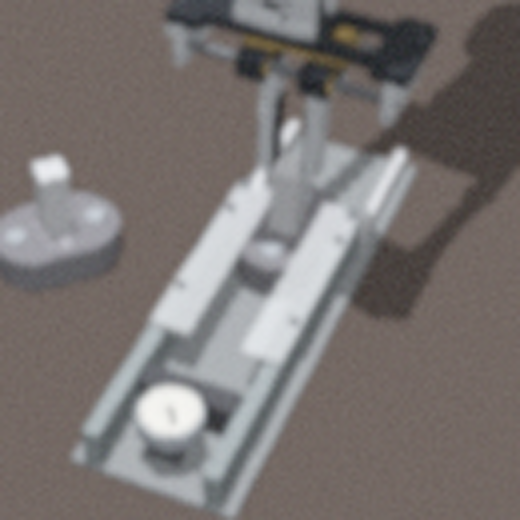

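>>> {"method": "jog_arm", "body": {
  "grip": [0,0,0,0,0],
  "translation": [
    [0.0006,0,0.006],
    [0.0002,0,0.006],
    [0.0002,0,0.006],
    [0.0002,0,0.006],
    [0.0002,0,0.004]
  ],
  "yaw": [0,0,0,0,0]
}}

```text
time_s: 14.35
tcp_pos: [0.5571, -0.0353, 0.0855]
orientation: [[0.029, 0.015, 0.999], [-0.02, 1.0, -0.015], [-0.999, -0.019, 0.029]]
force: [-0.6, 0.7, -3.8]
grip_width: 0.0214
```

```bash
python3 st.py
```

```text
14.35 lane x 0.0536 y -0.0001 z 0.0855 [[0.029, 0.015, 0.999], [-0.02, 1.0, -0.015], [-0.999, -0.019, 0.029]] F [-0.6  0.7 -3.8] T [0.08 0.17 0.03] 0.021392456583013753
```

>>> {"method": "jog_arm", "body": {
  "grip": [0,0,0,0,0],
  "translation": [
    [0.0002,0,0.006],
    [0.0002,0,0.006],
    [0.0002,0,0.006],
    [0.0002,0,0.006],
    [0.0002,0,0.004]
  ],
  "yaw": [0,0,0,0,0]
}}

```text
time_s: 14.85
tcp_pos: [0.5892, -0.036, 0.0856]
orientation: [[0.032, 0.015, 0.999], [-0.02, 1.0, -0.015], [-0.999, -0.02, 0.032]]
force: [-0.9, 0.5, -3.4]
grip_width: 0.0215
```

```bash
python3 st.py;  python3 - <<'E'
from h import *
i,k=cam('top'); cv2.imwrite('pics/top10.png',cv2.resize(i[100:250,190:330],None,fx=4,fy=4,interpolation=cv2.INTER_CUBIC))
i,k=cam('scene'); cv2.imwrite('pics/scene10.png',cv2.resize(i[150:280,210:340],None,fx=4,fy=4,interpolation=cv2.INTER_CUBIC))
E
```

```text
14.85 lane x 0.0857 y -0.0003 z 0.0856 [[0.032, 0.015, 0.999], [-0.02, 1.0, -0.015], [-0.999, -0.02, 0.032]] F [-0.9  0.5 -3.4] T [0.04 0.07 0.04] 0.021505784202082368
```

View pics/scene10.png

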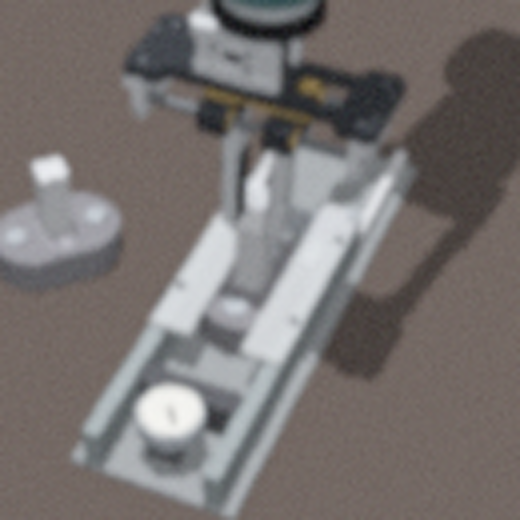

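>>> {"method": "jog_arm", "body": {
  "grip": [0,0,0,0,0],
  "translation": [
    [0.0002,0,0.003],
    [0.0001,0,0.003],
    [0.0001,0,0.003],
    [0.0001,0,0.003],
    [0.0001,0,0.003]
  ],
  "yaw": [0,0,0,0,0]
}}

```text
time_s: 15.45
tcp_pos: [0.6039, -0.0361, 0.0852]
orientation: [[0.03, 0.015, 0.999], [-0.02, 1.0, -0.015], [-0.999, -0.02, 0.03]]
force: [0.9, 0.1, -3.5]
grip_width: 0.0217
```

```bash
python3 st.py
```

```text
15.45 lane x 0.1004 y -0.0003 z 0.0852 [[0.03, 0.015, 0.999], [-0.02, 1.0, -0.015], [-0.999, -0.02, 0.03]] F [ 0.9  0.1 -3.5] T [0.09 0.04 0.03] 0.021657245450106395
```

>>> {"method": "jog_arm", "body": {
  "grip": [0,0,0,0,0],
  "translation": [
    [0.0001,0,0.003],
    [0.0001,0,0.003],
    [0.0001,0,0.002],
    [0.0001,0,0.002],
    [0.0001,0,0.002]
  ],
  "yaw": [0,0,0,0,0]
}}

```text
time_s: 15.95
tcp_pos: [0.6172, -0.0363, 0.0849]
orientation: [[0.03, 0.015, 0.999], [-0.02, 1.0, -0.015], [-0.999, -0.02, 0.03]]
force: [0.9, 0.1, -4.3]
grip_width: 0.0221
```

```bash
python3 st.py
```

```text
15.95 lane x 0.1137 y -0.0003 z 0.0849 [[0.03, 0.015, 0.999], [-0.02, 1.0, -0.015], [-0.999, -0.02, 0.03]] F [ 0.9  0.1 -4.3] T [ 0.07  0.07 -0.02] 0.022142081833758594
```

>>> {"method": "jog_arm", "body": {
  "grip": [0,0,0,0,0],
  "translation": [
    [0,0,0.0015],
    [0,0,0.0015],
    [0,0,0.0015],
    [0,0,0.0015],
    [0,0,0.001]
  ],
  "yaw": [0,0,0,0,0]
}}

```text
time_s: 16.45
tcp_pos: [0.6247, -0.0364, 0.0851]
orientation: [[0.03, 0.015, 0.999], [-0.02, 1.0, -0.015], [-0.999, -0.02, 0.03]]
force: [-0.3, -0.7, -4.1]
grip_width: 0.0216
```

>>> {"method": "jog_arm", "body": {
  "grip": [0,0,0,0],
  "translation": [
    [0,0,0.0015],
    [0,0,0.0015],
    [0,0,0.001],
    [0,0,0.001]
  ],
  "yaw": [0,0,0,0]
}}

```text
time_s: 16.85
tcp_pos: [0.63, -0.0364, 0.0852]
orientation: [[0.03, 0.015, 0.999], [-0.02, 1.0, -0.015], [-0.999, -0.019, 0.03]]
force: [-0.2, 0.4, -4.5]
grip_width: 0.0212
```

```bash
python3 st.py;python3 - <<'E'
from h import *
i,k=cam('scene'); cv2.imwrite('pics/scene11.png',cv2.resize(i[150:280,210:340],None,fx=4,fy=4,interpolation=cv2.INTER_CUBIC))
E
```

```text
16.85 lane x 0.1265 y -0.0003 z 0.0852 [[0.03, 0.015, 0.999], [-0.02, 1.0, -0.015], [-0.999, -0.019, 0.03]] F [-0.2  0.4 -4.5] T [0.03 0.09 0.06] 0.0212313036673779
```

View pics/scene11.png

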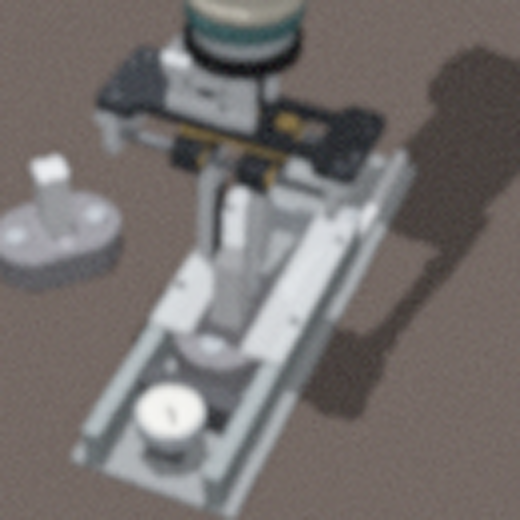

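Nose is close to the dark stop. Slower now.

>>> {"method": "jog_arm", "body": {
  "grip": [0,0,0],
  "translation": [
    [0,0,0.001],
    [0,0,0.001],
    [0,0,0.001]
  ],
  "yaw": [0,0,0]
}}

```text
time_s: 17.2
tcp_pos: [0.6333, -0.0365, 0.0853]
orientation: [[0.03, 0.015, 0.999], [-0.02, 1.0, -0.015], [-0.999, -0.02, 0.03]]
force: [-0.0, 0.3, -4.7]
grip_width: 0.0214
```

>>> {"method": "jog_arm", "body": {
  "grip": [0,0,0],
  "translation": [
    [0,0,0.001],
    [0,0,0.001],
    [0,0,0.001]
  ],
  "yaw": [0,0,0]
}}

```text
time_s: 17.5
tcp_pos: [0.6366, -0.0365, 0.0854]
orientation: [[0.03, 0.015, 0.999], [-0.02, 1.0, -0.015], [-0.999, -0.02, 0.03]]
force: [0.5, 1.1, -3.7]
grip_width: 0.0216
```

```bash
python3 st.py
```

```text
17.5 lane x 0.1331 y -0.0003 z 0.0854 [[0.03, 0.015, 0.999], [-0.02, 1.0, -0.015], [-0.999, -0.02, 0.03]] F [ 0.5  1.1 -3.7] T [0.02 0.07 0.03] 0.021553277337757776
```

>>> {"method": "jog_arm", "body": {
  "grip": [0,0],
  "translation": [
    [0,0,0.001],
    [0,0,0.001]
  ],
  "yaw": [0,0]
}}

```text
time_s: 17.7
tcp_pos: [0.6385, -0.0366, 0.0854]
orientation: [[0.029, 0.015, 0.999], [-0.02, 1.0, -0.015], [-0.999, -0.019, 0.03]]
force: [-1.1, 0.7, -4.3]
grip_width: 0.0219
```

>>> {"method": "jog_arm", "body": {
  "grip": [0,0],
  "translation": [
    [0,0,0.001],
    [0,0,0.001]
  ],
  "yaw": [0,0]
}}

```text
time_s: 17.9
tcp_pos: [0.6405, -0.0366, 0.0853]
orientation: [[0.029, 0.015, 0.999], [-0.02, 1.0, -0.015], [-0.999, -0.019, 0.029]]
force: [-0.2, 0.3, -4.9]
grip_width: 0.0214
```

```bash
python3 st.py
```

```text
17.9 lane x 0.1370 y -0.0003 z 0.0853 [[0.029, 0.015, 0.999], [-0.02, 1.0, -0.015], [-0.999, -0.019, 0.029]] F [-0.2  0.3 -4.9] T [ 0.06  0.04 -0.02] 0.02142053568409786
```

>>> {"method": "jog_arm", "body": {
  "grip": [0,0],
  "translation": [
    [0,0,0.001],
    [0,0,0.001]
  ],
  "yaw": [0,0]
}}

```text
time_s: 18.1
tcp_pos: [0.6425, -0.0366, 0.0854]
orientation: [[0.028, 0.015, 0.999], [-0.02, 1.0, -0.015], [-0.999, -0.019, 0.029]]
force: [-0.7, -0.1, -3.6]
grip_width: 0.0216
```

```bash
python3 st.py;python3 - <<'E'
from h import *
i,k=cam('scene'); cv2.imwrite('pics/scene12.png',cv2.resize(i[200:270,230:310],None,fx=7,fy=7,interpolation=cv2.INTER_CUBIC))
i,k=cam('top'); cv2.imwrite('pics/top12.png',cv2.resize(i[100:190,210:280],None,fx=6,fy=6,interpolation=cv2.INTER_CUBIC))
E
```

```text
18.1 lane x 0.1390 y -0.0003 z 0.0854 [[0.028, 0.015, 0.999], [-0.02, 1.0, -0.015], [-0.999, -0.019, 0.029]] F [-0.7 -0.1 -3.6] T [0.01 0.14 0.02] 0.021590431922522545
```

View pics/scene12.png

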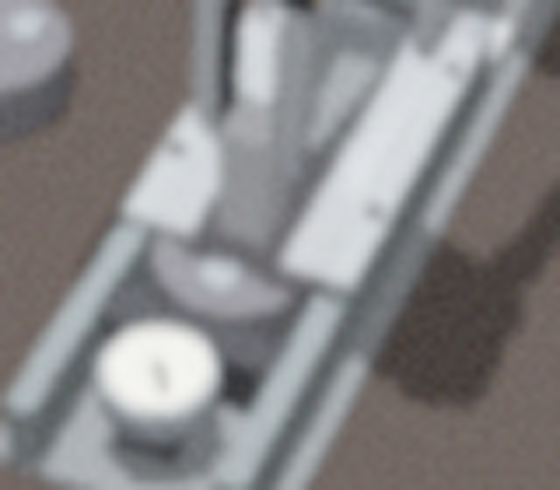

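View pics/top12.png

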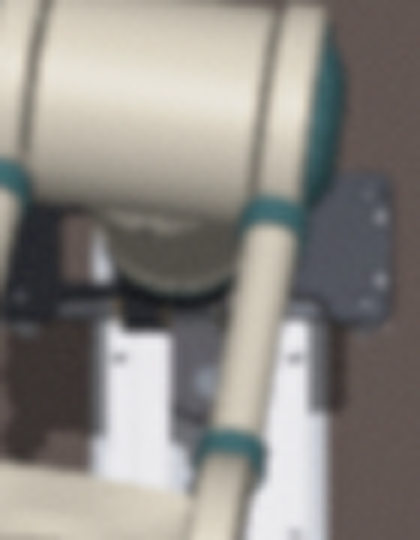

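Probably already pressing the pin. Continue in 1 mm rows.

>>> {"method": "jog_arm", "body": {
  "grip": [0],
  "translation": [
    [0,0,0.001]
  ],
  "yaw": [0]
}}

```text
time_s: 18.3
tcp_pos: [0.6431, -0.0366, 0.0853]
orientation: [[0.027, 0.015, 1.0], [-0.02, 1.0, -0.015], [-0.999, -0.019, 0.028]]
force: [-1.6, 0.1, -3.0]
grip_width: 0.0216
```

>>> {"method": "jog_arm", "body": {
  "grip": [0],
  "translation": [
    [0,0,0.001]
  ],
  "yaw": [0]
}}

```text
time_s: 18.4
tcp_pos: [0.6433, -0.0366, 0.0852]
orientation: [[0.026, 0.015, 1.0], [-0.02, 1.0, -0.015], [-0.999, -0.019, 0.026]]
force: [-2.2, -0.1, -2.4]
grip_width: 0.0215
```

>>> {"method": "jog_arm", "body": {
  "grip": [0],
  "translation": [
    [0,0,0.001]
  ],
  "yaw": [0]
}}

```text
time_s: 18.5
tcp_pos: [0.6434, -0.0366, 0.085]
orientation: [[0.024, 0.015, 1.0], [-0.02, 1.0, -0.015], [-1.0, -0.019, 0.024]]
force: [-3.1, -0.2, -4.3]
grip_width: 0.0214
```

>>> {"method": "jog_arm", "body": {
  "grip": [0,0],
  "translation": [
    [0.0005,0,0.001],
    [0.0005,0,0.001]
  ],
  "yaw": [0,0]
}}

```text
time_s: 18.7
tcp_pos: [0.6436, -0.0367, 0.0844]
orientation: [[0.02, 0.015, 1.0], [-0.02, 1.0, -0.014], [-1.0, -0.02, 0.02]]
force: [-6.5, -0.3, 3.7]
grip_width: 0.0218
```

```bash
python3 st.py
```

```text
18.7 lane x 0.1401 y -0.0004 z 0.0844 [[0.02, 0.015, 1.0], [-0.02, 1.0, -0.014], [-1.0, -0.02, 0.02]] F [-6.5 -0.3  3.7] T [ 0.03  1.19 -0.02] 0.02183434226964471
```

>>> {"method": "jog_arm", "body": {
  "grip": [0,0.45,0.45,0.45,0.45],
  "translation": [
    [-0.0005,0,0.0003],
    [0,0,0],
    [0,0,0],
    [0,0,0],
    [0,0,0]
  ],
  "yaw": [0,0,0,0,0]
}}

```text
time_s: 19.2
tcp_pos: [0.6505, -0.0373, 0.0881]
orientation: [[0.034, 0.015, 0.999], [-0.021, 1.0, -0.015], [-0.999, -0.021, 0.035]]
force: [-1.1, 0.9, 1.2]
grip_width: 0.0421
```

```bash
python3 st.py;python3 - <<'E'
from h import *
i,k=cam('scene'); cv2.imwrite('pics/scene13.png',cv2.resize(i[190:270,230:320],None,fx=7,fy=7,interpolation=cv2.INTER_CUBIC))
i,k=cam('wrist'); cv2.imwrite('pics/wrist13.png',i)
E
```

```text
19.2 lane x 0.1470 y -0.0009 z 0.0881 [[0.034, 0.015, 0.999], [-0.021, 1.0, -0.015], [-0.999, -0.021, 0.035]] F [-1.1  0.9  1.2] T [ 0.03 -0.02  0.01] 0.0421363901092189
```

View pics/scene13.png

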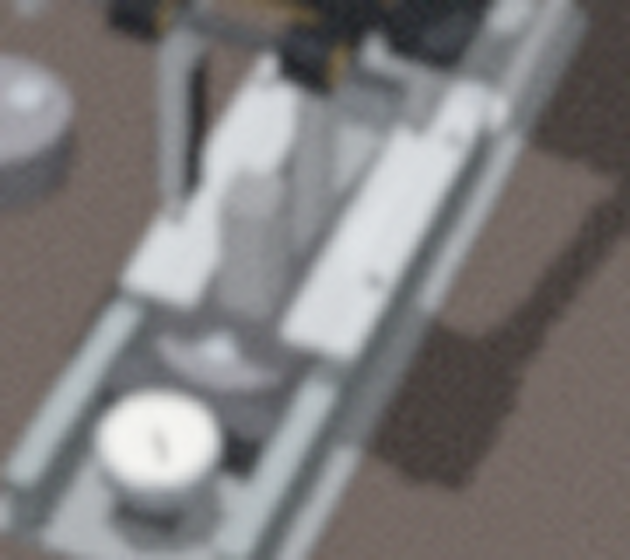

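View pics/wrist13.png

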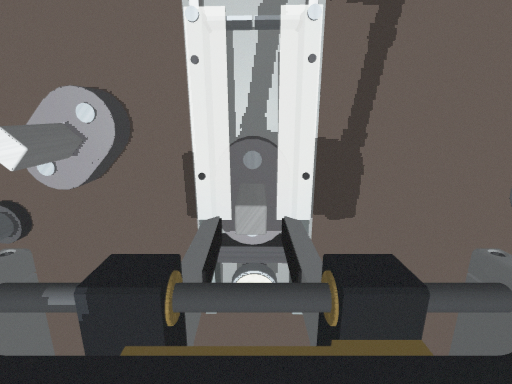

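Run:
```python
from h import *
i,k=cam('wrist'); cv2.imwrite('pics/w14.png',cv2.resize(i[130:260,190:320],None,fx=5,fy=5,interpolation=cv2.INTER_CUBIC))
import pickle; pickle.dump((i,k),open('w14.pkl','wb'))
```

```text
(no output)
```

View pics/w14.png

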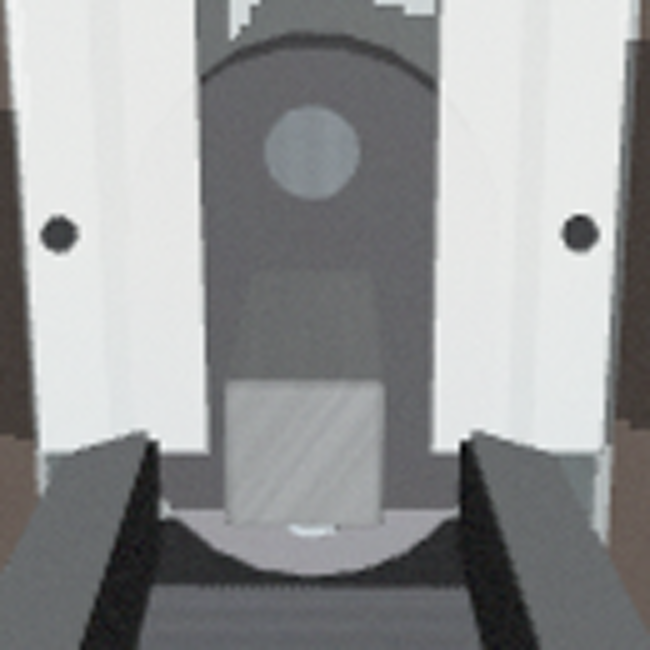

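Run:
```python
from h import *
import pickle
i,k=pickle.load(open('w14.pkl','rb'))
f=lambda p:((p[0]+.5)/5-.5+190,(p[1]+.5)/5-.5+130)
r=lambda p,z:ray(k,*f(p),z).round(4)
print('post',r((304,452),.094),'nose',r((313,577),.034),'tail',r((313,35),.034),'dot',r((312,152),.034))
print('stop edge',r((313,585),.034),r((313,585),.042),r((313,585),.054),'strip ends',r((100,453),.042),r((540,453),.042))
```

```text
post [ 0.641  -0.0369  0.094 ] nose [ 0.6912 -0.0375  0.034 ] tail [ 0.5903 -0.036   0.034 ] dot [ 0.6101 -0.0364  0.034 ]
stop edge [ 0.6929 -0.0375  0.034 ] [ 0.6887 -0.0373  0.042 ] [ 0.6823 -0.037   0.054 ] strip ends [ 0.6624 -0.0749  0.042 ] [0.6629 0.0033 0.042 ]
```

>>> {"method": "jog_arm", "body": {
  "grip": [0.45,0.45,0.45,0.45,0.45],
  "translation": [
    [-0.008,0,0],
    [-0.01,0,0],
    [-0.01,0,0],
    [-0.01,0,0],
    [-0.008,0,0]
  ],
  "yaw": [0,0,0,0,0]
}}

```text
time_s: 19.85
tcp_pos: [0.6481, -0.0361, 0.1372]
orientation: [[0.033, 0.015, 0.999], [-0.021, 1.0, -0.015], [-0.999, -0.02, 0.033]]
force: [0.0, -1.0, 0.6]
grip_width: 0.0422
```

>>> {"method": "jog_arm", "body": {
  "grip": [0,0,0,0,0],
  "translation": [
    [0,0,-0.01],
    [0,0,-0.01],
    [0,0,-0.01],
    [0,0,-0.01],
    [0,0,-0.01]
  ],
  "yaw": [0,0,0,0,0]
}}

```text
time_s: 20.35
tcp_pos: [0.5944, -0.0353, 0.1366]
orientation: [[0.034, 0.015, 0.999], [-0.021, 1.0, -0.014], [-0.999, -0.021, 0.034]]
force: [-0.2, 0.5, -0.7]
grip_width: 0.0057
```

```bash
python3 st.py;python3 - <<'E'
from h import *
import pickle
i,k=cam('wrist'); cv2.imwrite('pics/w15.png',i);pickle.dump((i,k),open('w15.pkl','wb'))
E
```

```text
20.35 lane x 0.0909 y 0.0004 z 0.1366 [[0.034, 0.015, 0.999], [-0.021, 1.0, -0.014], [-0.999, -0.021, 0.034]] F [-0.2  0.5 -0.7] T [ 0.05 -0.08  0.02] 0.005657051298207836
```

View pics/w15.png

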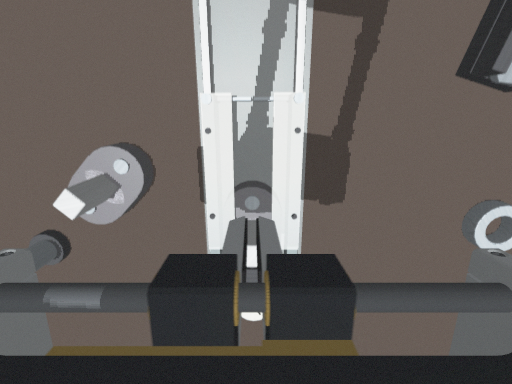

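>>> {"method": "jog_arm", "body": {
  "grip": [0,0,0,0,0],
  "translation": [
    [0.01,0,0],
    [0.01,0,0],
    [0.01,0,0],
    [0.01,0,0],
    [0.01,0,0]
  ],
  "yaw": [0,0,0,0,0]
}}

```text
time_s: 20.9
tcp_pos: [0.5942, -0.0363, 0.0828]
orientation: [[0.033, 0.015, 0.999], [-0.021, 1.0, -0.015], [-0.999, -0.021, 0.033]]
force: [0.2, 0.2, 0.8]
grip_width: 0.0002
```

>>> {"method": "jog_arm", "body": {
  "grip": [0,0,0,0,0],
  "translation": [
    [0,0,0.004],
    [0,0,0.004],
    [0,0,0.003],
    [0,0,0.002],
    [0,0,0.001]
  ],
  "yaw": [0,0,0,0,0]
}}

```text
time_s: 21.4
tcp_pos: [0.6096, -0.0365, 0.0809]
orientation: [[0.03, 0.015, 0.999], [-0.021, 1.0, -0.015], [-0.999, -0.02, 0.031]]
force: [-0.8, -0.6, -0.2]
grip_width: 0.0008
```

```bash
python3 st.py
```

```text
21.4 lane x 0.1061 y -0.0007 z 0.0809 [[0.03, 0.015, 0.999], [-0.021, 1.0, -0.015], [-0.999, -0.02, 0.031]] F [-0.8 -0.6 -0.2] T [0.06 0.04 0.  ] 0.0007571449823670494
```

>>> {"method": "jog_arm", "body": {
  "grip": [0,0,0,0,0],
  "translation": [
    [0,0,0.0015],
    [0,0,0.0015],
    [0,0,0.0015],
    [0,0,0.0015],
    [0,0,0.0015]
  ],
  "yaw": [0,0,0,0,0]
}}

```text
time_s: 21.9
tcp_pos: [0.6182, -0.0367, 0.0824]
orientation: [[0.032, 0.015, 0.999], [-0.021, 1.0, -0.015], [-0.999, -0.021, 0.033]]
force: [0.1, 0.1, 0.1]
grip_width: 0.0008
```

>>> {"method": "jog_arm", "body": {
  "grip": [0,0,0],
  "translation": [
    [0,0,0.001],
    [0,0,0.001],
    [0,0,0.001]
  ],
  "yaw": [0,0,0]
}}

```text
time_s: 22.2
tcp_pos: [0.6214, -0.0367, 0.0824]
orientation: [[0.032, 0.015, 0.999], [-0.021, 1.0, -0.015], [-0.999, -0.021, 0.033]]
force: [-0.5, -1.0, -0.4]
grip_width: 0.0007
```

>>> {"method": "jog_arm", "body": {
  "grip": [0,0,0],
  "translation": [
    [0,0,0.001],
    [0,0,0.001],
    [0,0,0.001]
  ],
  "yaw": [0,0,0]
}}

```text
time_s: 22.5
tcp_pos: [0.622, -0.0367, 0.0824]
orientation: [[0.027, 0.015, 1.0], [-0.021, 1.0, -0.014], [-0.999, -0.021, 0.027]]
force: [-3.5, -0.4, 2.8]
grip_width: 0.0003
```

>>> {"method": "jog_arm", "body": {
  "grip": [0,0,0],
  "translation": [
    [0,0,0.001],
    [0,0,0.001],
    [0,0,0.001]
  ],
  "yaw": [0,0,0]
}}

```text
time_s: 22.8
tcp_pos: [0.6228, -0.0367, 0.0824]
orientation: [[0.022, 0.015, 1.0], [-0.021, 1.0, -0.014], [-1.0, -0.02, 0.022]]
force: [-5.5, -0.2, 4.8]
grip_width: 0.0004
```

>>> {"method": "jog_arm", "body": {
  "grip": [0,0,0,0,0],
  "translation": [
    [0,0,-0.002],
    [0,0,-0.004],
    [0,0,-0.008],
    [0,0,-0.01],
    [0,0,-0.01]
  ],
  "yaw": [0,0,0,0,0]
}}

```text
time_s: 23.3
tcp_pos: [0.5916, -0.0364, 0.0813]
orientation: [[0.031, 0.015, 0.999], [-0.021, 1.0, -0.014], [-0.999, -0.021, 0.031]]
force: [-0.9, -0.7, 0.9]
grip_width: 0.0004
```

>>> {"method": "jog_arm", "body": {
  "grip": [0,0,0,0,0],
  "translation": [
    [-0.015,0,0],
    [-0.02,0,0],
    [-0.02,0,0],
    [-0.015,0,0],
    [0,0,0]
  ],
  "yaw": [0,0,0,0,0]
}}

```text
time_s: 23.8
tcp_pos: [0.5826, -0.0343, 0.1525]
orientation: [[0.027, 0.015, 1.0], [-0.02, 1.0, -0.015], [-0.999, -0.02, 0.027]]
force: [-0.4, 0.7, 1.0]
grip_width: 0.0004
```

>>> {"method": "jog_arm", "body": {
  "grip": [0,0,0,0,0],
  "translation": [
    [0,0,-0.02],
    [0,0,-0.03],
    [0,0,-0.03],
    [0,0,-0.02],
    [0,0,0]
  ],
  "yaw": [0,0,0,0,0]
}}

```text
time_s: 24.3
tcp_pos: [0.4756, -0.0321, 0.1455]
orientation: [[0.024, 0.015, 1.0], [-0.019, 1.0, -0.015], [-1.0, -0.019, 0.024]]
force: [-0.1, -0.1, -1.0]
grip_width: 0.0003
```

```bash
python3 st.py;python3 - <<'E'
from h import *
import pickle
for n in('wrist','scene','top'):
    i,k=cam(n); pickle.dump((i,k),open(f'{n}16.pkl','wb')); cv2.imwrite(f'pics/{n}16.png',i)
    if n=='scene': cv2.imwrite('pics/scene16c.png',cv2.resize(i[160:275,220:330],None,fx=5,fy=5,interpolation=cv2.INTER_CUBIC))
E
```

```text
24.3 lane x -0.0279 y 0.0020 z 0.1455 [[0.024, 0.015, 1.0], [-0.019, 1.0, -0.015], [-1.0, -0.019, 0.024]] F [-0.1 -0.1 -1. ] T [ 0.01 -0.02 -0.  ] 0.00034553000307019875
```

View pics/wrist16.png

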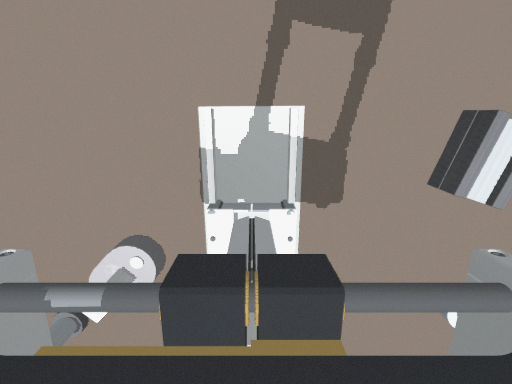

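View pics/scene16c.png

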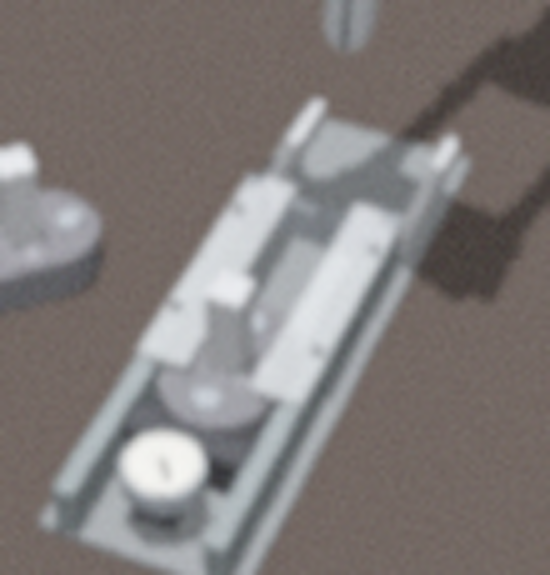

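View pics/top16.png

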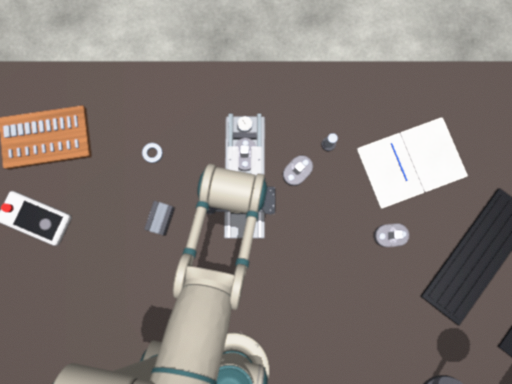

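>>> {"method": "jog_arm", "body": {
  "grip": [0,0,0,0,0],
  "translation": [
    [-0.02,0,-0.02],
    [-0.02,0,-0.02],
    [-0.02,0,-0.02],
    [-0.01,0,-0.02],
    [0,0,0]
  ],
  "yaw": [0,0,0,0,0]
}}

```text
time_s: 24.95
tcp_pos: [0.4044, -0.0314, 0.2157]
orientation: [[0.032, 0.015, 0.999], [-0.021, 1.0, -0.014], [-0.999, -0.02, 0.033]]
force: [0.2, -0.2, -0.7]
grip_width: 0.0001
```

```bash
python3 st.py;python3 - <<'E'
from h import *
import pickle
i,k=cam('top'); pickle.dump((i,k),open('top17.pkl','wb'))
cv2.imwrite('pics/top17c.png',cv2.resize(i[105:215,215:275],None,fx=5,fy=5,interpolation=cv2.INTER_CUBIC))
i,k=cam('wrist'); pickle.dump((i,k),open('w17.pkl','wb'))
cv2.imwrite('pics/w17.png',i)
E
```

```text
24.95 lane x -0.0991 y 0.0018 z 0.2157 [[0.032, 0.015, 0.999], [-0.021, 1.0, -0.014], [-0.999, -0.02, 0.033]] F [ 0.2 -0.2 -0.7] T [0.03 0.04 0.06] 9.817637969068287e-05
```

View pics/top17c.png

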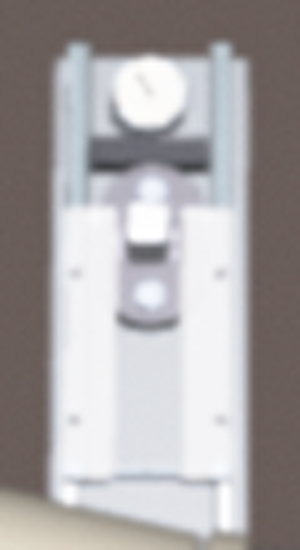

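View pics/w17.png

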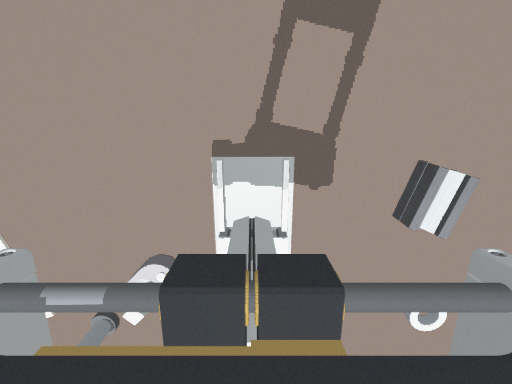

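```bash
python3 -c "
from rig import bot
print(bot.sign_off())"
```

```text
the job is handed in; nothing more can be done
None
```

I gripped the carrier nearest the base by its post and lifted it over the low guide onto the apron. I then slid it through the gate in small steps until it met the stop, and let go. After that I pressed the post lightly from behind with closed fingertips and drew the arm clear, handing in at about 25 s of the 56 s allowed.

**Seating:** The carrier's middle stopped about 140 mm past the gate. A 5.5 N push held there, more than friction and the pin spring together could resist, so I take it as fully home. The pin's travel is not reported and was not seen directly.

**Force:** The highest readings I took past the gate were about 6.5 N along the lane and about 8 N on the floor, against the 25 N limit. Force was only read at the end of each call, so short peaks between readings would not show.

**Last pictures:** The carrier is upright with its nose at the stop. The gate looks shut across the lane, as it did at the start. The vee block, ring gauge and plug gauge look unmoved by eye.

**What disagreed:**
- One camera estimate after the first release put the carrier's middle 2–3 mm short of where I had pressed it. That is near the calibration error, and it is why I did the second push.
- The tool also picked up a tilt of about 0.03 rad during the moves that I did not correct. It is small, and the carrier stands free on the lane floor now.

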